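# Make up a titration kit and a weighing kit in a two-tier lab carrier

### The job

Make up two kits in the carrier: on the lower deck the titration kit, with the larger amber bottle in the middle of the round pad and the beaker in the middle of the square pad; then seat the loose upper deck fully home with all four corner holes over the posts, and on it the weighing kit, with the crucible in the middle of the round pad and the larger brass weight in the middle of the square pad. Set everything down upright and gently, without dropping it, and leave the smaller bottle, the smaller weight, the calculator and the jar where they are.

Things in the scene. Friction and masses are not known exactly. Their poses are not given: they have to be found in the camera images.
- stand: Carrier base, fixed: white deck 146 (x) by 226 (y) mm. Origin at centre of underside; deck top z = 12. Four posts at x = +-55, y = +-95: diameter 18 to a shoulder at z = 84, then a pin of diameter 8 to z = 94, tapering to 3 at z = 100. Two flat black pads, flush: round (diameter 58) at x = 0, y = +55; square (52) at x = 0, y = -55. Yaw varies.
- deck: Loose upper deck: white plate 146 (x) by 226 (y) by 8 mm, 320 g. Origin: centre of underside. Holes of 12 at x = +-55, y = +-95 drop over the stand's pins, either way round; seated, its origin is 84 above the stand's. Handle: bar over the centre, 90 along x, 12 thick, z = 46 to 60, legs at x = +-39. Flush black pads on top: round (58) at x = 0, y = +55; square (52) at x = 0, y = -55.
- bottle_large: The larger brown (amber) glass bottle with black screw cap, 44 mm diameter (straight to z = 38 mm), 62 mm tall over the cap (cap 27 mm diameter), about 130 g. Origin at the centre of its underside, z up. 
- beaker: Small straight clear glass beaker, open on top, 43 mm outer diameter, 58 mm tall, wall 2.5 mm, with a small white paper label on its side, about 60 g. Origin at the centre of its underside, z up. 
- crucible: White porcelain crucible, an open cup 42 mm tall, 50 mm outer diameter at the rim, 48 mm at z = 16 mm, narrowing to 30 mm at the foot, about 60 g. Origin at the centre of its underside, z up. 
- weight_large: The larger brass balance weight: cylinder of 31 mm diameter up to z = 34 mm, with a narrower knob of 20 mm diameter on top, 50 mm tall in all, about 220 g. Origin at the centre of its underside, z up. 
- bottle_small: The smaller amber bottle, 30 mm diameter, 48 mm tall. Spare stock: stays where it is. Origin at the centre of its underside, z up. 
- weight_small: The smaller brass balance weight, 22 mm diameter, 36 mm tall. Spare stock: stays where it is. Origin at the centre of its underside, z up. 
- calculator: Black pocket calculator, 155 by 78 by 14 mm, lying on the bench beyond the stock. Stays where it is. Origin at the centre of its underside, z up. 
- jar: Low white plastic jar with a grey screw lid, 76 mm diameter, 45 mm tall, beyond the stock. Stays where it is. Origin at the centre of its underside, z up. 
Things that resemble listed ones, but are neither listed nor needed, are in the scene too. Leave any red look-alike of the weight_large alone. Leave any blue look-alike of the crucible alone.

How it is judged:
By the outcome, as a careful person would: the job done as asked, in the order asked, and still so for the second after the job is handed in, with the robot touching nothing.
It also fails if it takes over 128 s, if anything falls off the work surface, if the arm or the gripper's body presses on something with over 40 N, if the wrist force passes 120 N, or if a joint passes its speed limit or range.

### The arm

A 6-joint arm with a two-finger parallel gripper is mounted at the origin on the work surface. World frame = base frame: x ahead of the robot, y to its left, z up, the work surface at z = 0. Lengths are in m, angles in rad, forces in N, time in s.
With the tool pointing down it reaches from about 0.35 to 1 m from the base axis. Payload 7.1 kg.
Tool frame: the origin (TCP) lies at the very end of the fingers, on their centre line; the grasp point (between the pads) lies 19 mm behind it (arm.hold_point_z is the distance from the TCP to the grasp point, in m); y points along the fingers, x is the direction in which the jaws open and shut, and the axes are right-handed (so a half turn about y gives the same grasp; the last joint's range is limited). The gripper opens to 85 mm and grips with 20 to 120 N. Pads are 22 mm wide; open, the fingers measure 114 mm over their backs; the gripper's body (76 mm by 85 mm) begins 54 mm behind the grasp point. The pads swing forward as they close: fully open they stand 13 mm farther back than shut.
Start: joints at [1.33, 0.423, 1.63, -0, 1.089, -0.019], TCP at [0.137, 0.61, 0.231] pointing down, gripper open.
Joint ranges: [-3, 3], [-0.9, 2.11], [0.09, 2.58], [-1.31, 4.45], [0.11, 2.69], [-2.54, 2.54]. Speed limits (rad/s): [2.39, 2.39, 3.01, 3.14, 3.14, 3.14].

### API

Orientations are given as a unit quaternion [x, y, z, w].
In Python, from bench import arm, eoat, readout, cams, job_done gives the robot as it stands. Calls block until the motion is done:
- arm.goto(position, orientation): joint-space move of the TCP to a pose.
- arm.line_to(position, rot=None, feed=0.15): straight line of the TCP; rot=None keeps the orientation; feed is the mean speed in m/s.
- arm.goto_joints(angles): joint-space move.
- eoat.release() and eoat.close_gripper(): open the fingers fully, or close them until they stop; the grip force is fixed at half the most.
- arm.dwell(seconds).
- arm.solve_ik(position, orientation): joint angles nearest the present ones, or None.
- readout.read_state(): the state.
- cams.get_image(name): name is "scene" or "top"; returns the picture (420x560x3 uint8, blue, green, red); there is no depth.
- cams.camera_params(name): a dict with "fov_y" (degrees; the focal length in pixels is half the picture's height over the tangent of half this angle, whatever the lens; pixels are square), "cx", "cy" (the principal point, pixels), "k1" (the pictures are not rectified: a ray, as slopes to the right and down, at radius r is drawn at 1 + k1 r^2 times it, then the intrinsics apply), "position" and "rotation" of the camera in the world. Camera axes: x right, y up, looking along -z (the intrinsics and any distortion apply to the point x, -y, -z); pixel columns grow to the right and rows downward; lengths in m; the calibration is good to about 2 mm. A picture is of the moment at which its call begins. camera_params takes no time and is no camera call.
A pose or a line that the arm cannot do raises arm.MotionError and nothing moves.
- job_done(): hands the job in, once; it reports no verdict.
The state is a dict: "time": time; "joints": joint angles; "qvel": joint speeds; "effort": joint torques, N m; "eef_pos": TCP position; "eef_rot": TCP orientation; "ft_force": force on the tool from outside, world axes, zero at the start; "moment": the same for the moment, N m; "grip_width": opening from 0.0 (shut) to 1.0 (fully open).
Only numpy, scipy, OpenCV 4.12 (cv2) and the standard library are available. Lean on these libraries where they do the work, as an engineer would, in place of code of your own. Each camera call takes 0.05 s, during which the arm holds its last target.

## Working session

There is one attempt and no reset: what is moved stays moved. The work goes in short steps, each a Python script; the robot and the scene stay as the last script left them, time stands still between calls to the robot, and variables do not carry over. Pictures are saved under pics/ and viewed, and the job is handed in when it is done.

```bash
ls; mkdir -p pics; python3 - <<'E'
from bench import arm, eoat, readout, cams
import cv2
for n in ("scene","top"):
    im=cams.get_image(n); cv2.imwrite(f"pics/{n}0.png",im)
    print(n,cams.camera_params(n))
print(readout.read_state(), arm.hold_point_z)
E
```

```text
pics
scene {'fov_y': 55.19759420017304, 'cx': 280.13658089424626, 'cy': 207.5963817505572, 'k1': -0.04910035023257977, 'position': array([ 1.15768968, -0.13238612,  0.46677972]), 'rotation': array([0.35128693, 0.28614899, 0.54508869, 0.70540383])}
top {'fov_y': 50.73994735791808, 'cx': 281.54179760485744, 'cy': 217.5354534106229, 'k1': -0.11658728950581171, 'position': array([ 0.47836422, -0.01778714,  1.08669542]), 'rotation': array([ 0.03695245, -0.01547446, -0.69734782,  0.71561238])}
{'time': 0.1, 'joints': array([ 1.33003040e+00,  4.23780218e-01,  1.63060543e+00,  3.58728398e-06,
        1.08858848e+00, -1.89996984e-02]), 'qvel': array([ 5.55397095e-04, -1.46309911e-03, -2.16652054e-03, -1.46597534e-04,
       -7.51458198e-05, -1.94914475e-03]), 'effort': array([ 1.33166873e-04, -5.58422470e+01, -2.82445800e+01, -3.72142142e-05,
        2.93638979e-03,  3.01142006e-05]), 'eef_pos': array([0.1373281 , 0.60922639, 0.23061676]), 'eef_rot': array([ 0.55255447,  0.44121293, -0.44198867, -0.5519608 ]), 'ft_force': array([-0.55625833,  0.25449833,  0.1923041 ]), 'moment': array([ 0.04926737, -0.02191658, -0.01580658]), 'grip_width': 0.9973234762601819} 0.0187
```

View pics/top0.png

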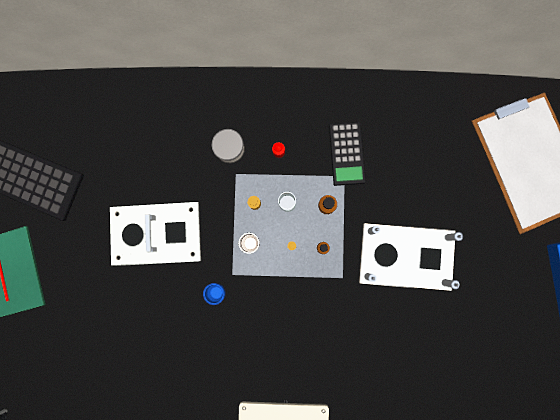

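View pics/scene0.png

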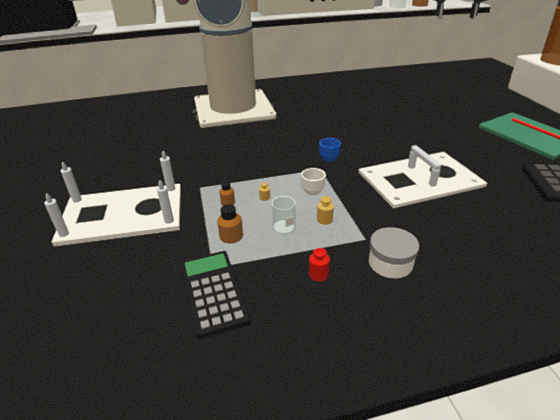

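The top view shows the amber bottles at (328,204) and (323,248), the brass weights at (254,202) and (292,246), the beaker at (287,201) and the crucible at (249,243). The red decoy is at (278,149) and the blue one at (214,294). The loose deck is near (155,234) and the stand near (410,257). Next I'll enlarge both views.

```bash
cat > h.py <<'E'
import numpy as np, cv2
from scipy.spatial.transform import Rotation as R
from bench import cams
def K(n):
    p=cams.camera_params(n); f=210/np.tan(np.radians(p['fov_y']/2)); return p,f
def proj(n,P):
    p,f=K(n); P=np.atleast_2d(P); c=R.from_quat(p['rotation']).inv().apply(P-p['position'])
    u=c[:,0]/-c[:,2]; v=-c[:,1]/-c[:,2]; s=1+p['k1']*(u*u+v*v)
    return np.c_[p['cx']+f*u*s,p['cy']+f*v*s]
def ray(n,px):
    p,f=K(n); d=(np.array(px,float)-[p['cx'],p['cy']])/f; u=d.copy()
    for _ in range(30): u=d/(1+p['k1']*(u@u))
    return p['position'],R.from_quat(p['rotation']).apply([u[0],-u[1],-1.])
def onz(n,px,z):
    o,d=ray(n,px); return o+d*(z-o[2])/d[2]
def crop(src,box,k,out):
    x0,y0,x1,y1=box; im=src[y0:y1,x0:x1]; cv2.imwrite(out,cv2.resize(im,None,fx=k,fy=k,interpolation=cv2.INTER_CUBIC))
E
python3 - <<'E'
from h import *
t=cv2.imread('pics/top0.png'); s=cv2.imread('pics/scene0.png')
crop(t,(225,165,375,285),5,'pics/t_stock.png')
crop(t,(100,195,210,275),7,'pics/t_deck.png')
crop(t,(355,215,470,300),6,'pics/t_stand.png')
crop(s,(190,160,370,260),4,'pics/s_stock.png')
E
```

```text
(no output)
```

View pics/t_stock.png

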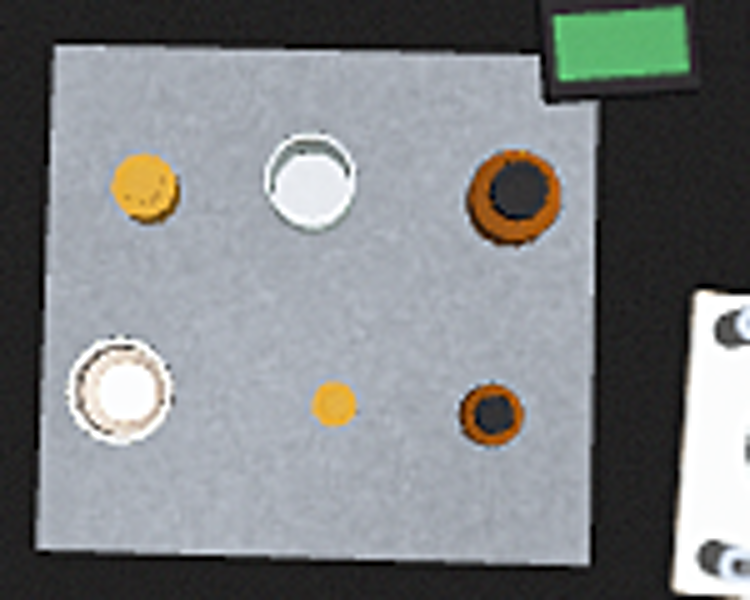

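View pics/t_deck.png

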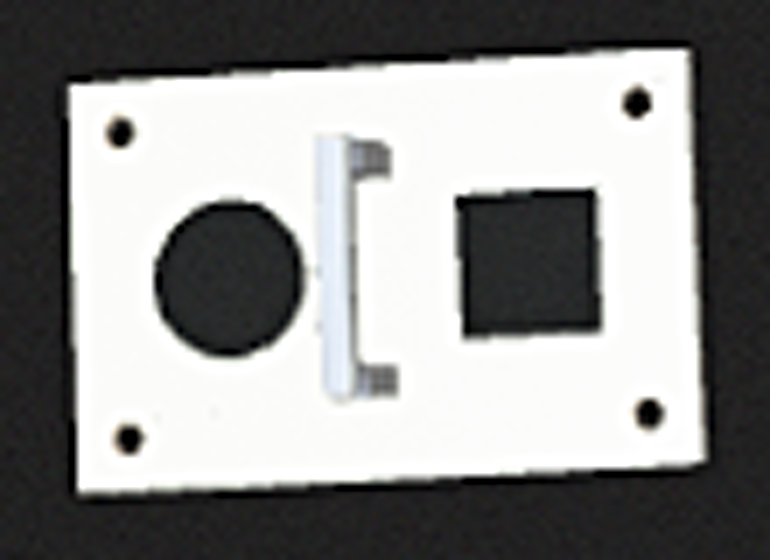

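View pics/t_stand.png

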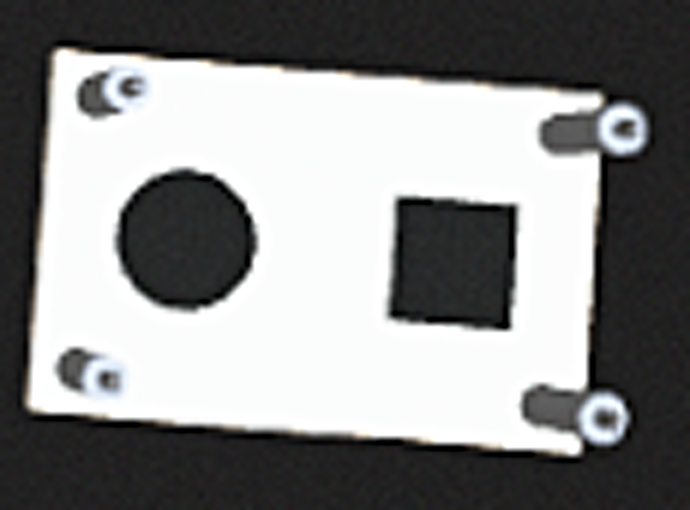

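View pics/s_stock.png

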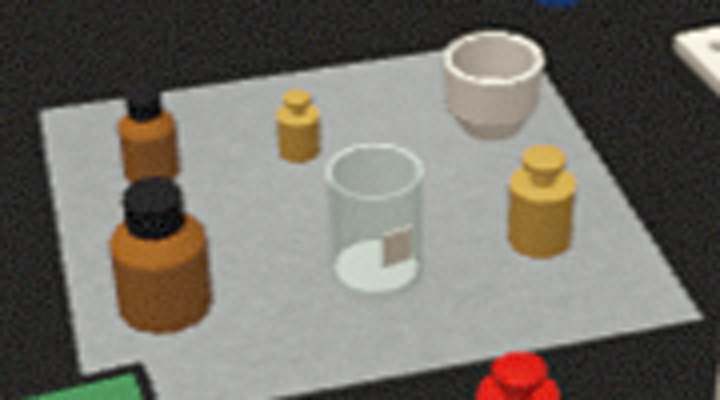

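```bash
python3 - <<'E'
from h import *
t=cv2.imread('pics/top0.png'); s=cv2.imread('pics/scene0.png')
crop(s,(350,140,490,210),5,'pics/s_deck.png')
crop(s,(40,145,190,245),5,'pics/s_stand.png')
# dark blobs in white
for nm,im,box in (('deck t',t,(100,195,210,275)),('stand t',t,(355,215,470,300)),('deck s',s,(350,140,490,210)),('stand s',s,(40,145,190,245))):
    x0,y0,x1,y1=box; g=cv2.cvtColor(im[y0:y1,x0:x1],cv2.COLOR_BGR2GRAY)
    k=8; G=cv2.resize(g,None,fx=k,fy=k,interpolation=cv2.INTER_CUBIC)
    _,b=cv2.threshold(G,135,255,cv2.THRESH_BINARY)
    cs,hi=cv2.findContours(b,cv2.RETR_CCOMP,cv2.CHAIN_APPROX_NONE)
    for c,h in zip(cs,hi[0]):
        a=cv2.contourArea(c)/k/k
        if a<6: continue
        m=cv2.moments(c); o=lambda q:(np.array(q)+.5)/k-.5+[x0,y0]
        print(nm,'hole' if h[3]>=0 else 'blob',round(a,1),o([m['m10']/m['m00'],m['m01']/m['m00']]).round(2))
        if a>1000:
            ap=cv2.approxPolyDP(cv2.convexHull(c),12,True)[:,0]
            print('   poly',[tuple(o(q).round(1)) for q in ap])
E
```

```text
deck t blob 5262.4 [154.61 233.52]
   poly [(np.float64(197.9), np.float64(202.1)), (np.float64(199.8), np.float64(260.3)), (np.float64(110.8), np.float64(264.7)), (np.float64(109.7), np.float64(206.7))]
deck t hole 12.9 [117.98 257.31]
deck t hole 13.8 [192.28 253.64]
deck t hole 15.8 [153.7  248.62]
deck t hole 384.3 [132.3 234.4]
deck t hole 418.5 [175.11 232.07]
deck t hole 20.7 [152.54 217.42]
deck t hole 12.8 [116.75 213.55]
deck t hole 13.9 [190.54 209.25]
stand t blob 52.7 [454.98 284.29]
stand t hole 9.3 [455.5  284.42]
stand t blob 51.7 [458.16 236.07]
stand t hole 8.2 [458.64 235.95]
stand t blob 5427.5 [406.21 256.51]
   poly [(np.float64(363.8), np.float64(223.1)), (np.float64(454.4), np.float64(230.2)), (np.float64(451.2), np.float64(289.9)), (np.float64(359.6), np.float64(282.7))]
stand t hole 6.9 [372.46 277.89]
stand t hole 27.1 [366.78 275.81]
stand t hole 428.2 [430.14 258.36]
stand t hole 426.8 [385.47 254.52]
stand t hole 7.7 [376.05 229.09]
stand t hole 31.0 [370.35 230.72]
deck s blob 4196.5 [420.37 177.89]
   poly [(np.float64(358.4), np.float64(168.9)), (np.float64(415.4), np.float64(144.8)), (np.float64(444.8), np.float64(152.1)), (np.float64(486.4), np.float64(182.9)), (np.float64(481.6), np.float64(186.7)), (np.float64(393.2), np.float64(207.3)), (np.float64(360.3), np.float64(173.6))]
deck s hole 291.5 [399.19 180.29]
deck s hole 229.8 [442.53 172.92]
stand s blob 7.1 [159.44 182.33]
stand s blob 5773.5 [118.66 212.29]
   poly [(np.float64(168.8), np.float64(156.8)), (np.float64(179.8), np.float64(184.2)), (np.float64(178.6), np.float64(229.2)), (np.float64(53.2), np.float64(244.4)), (np.float64(44.1), np.float64(201.9)), (np.float64(60.8), np.float64(168.9)), (np.float64(162.7), np.float64(150.8))]
stand s hole 388.2 [ 91.53 213.37]
stand s hole 340.8 [148.26 206.48]
stand s hole 154.8 [167.55 206.  ]
```

View pics/s_deck.png

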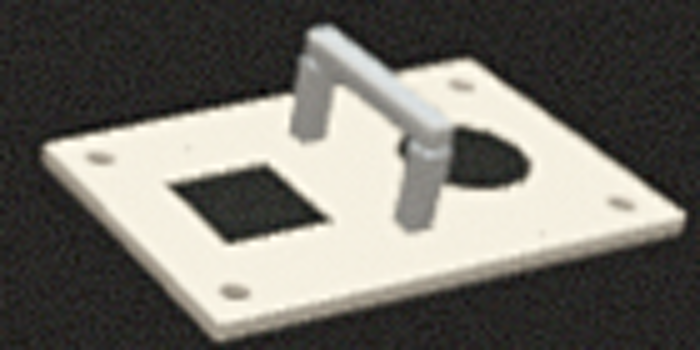

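View pics/s_stand.png

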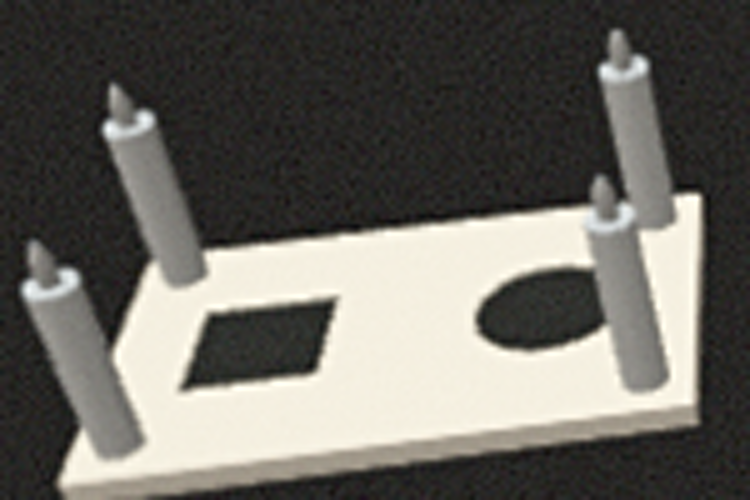

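```bash
cat > fit1.py <<'E'
from h import *
from scipy.optimize import least_squares
def T(p,L):
    L=np.array(L,float)/1000; c,s=np.cos(p[2]),np.sin(p[2])
    return np.c_[p[0]+c*L[:,0]-s*L[:,1],p[1]+s*L[:,0]+c*L[:,1],L[:,2]]
z=8
deck={'top':[((0,55,z),(132.3,234.4)),((0,-55,z),(175.11,232.07)),((73,113,z),(109.7,206.7)),((73,-113,z),(197.9,202.1)),((-73,-113,z),(199.8,260.3)),((-73,113,z),(110.8,264.7)),
  ((55,95,z),(116.75,213.55)),((55,-95,z),(190.54,209.25)),((-55,95,z),(117.98,257.31)),((-55,-95,z),(192.28,253.64))],
 'scene':[((0,-55,z),(399.19,180.29)),((55,-95,z),(396.7,198)),((-55,-95,z),(369.6,171.2)),((55,95,z),(474,180.3)),((-55,95,z),(441.8,156.6))]}
z=12
stand={'top':[((0,55,z),(385.47,254.52)),((0,-55,z),(430.14,258.36)),((73,113,z),(363.8,223.1)),((73,-113,z),(455.2,230.6)),((-73,-113,z),(451.2,290.4)),((-73,113,z),(359.6,282.9)),
  ((55,95,97),(376.05,229.09)),((-55,95,97),(372.46,277.89)),((55,-95,84),(458.16,236.07)),((-55,-95,84),(454.98,284.29))],
 'scene':[((0,-55,z),(91.53,213.37)),((55,-95,100),(47.4,193.4)),((-55,-95,100),(62.8,162.2)),((55,95,100),(159.8,180.4)),((-55,95,100),(163.3,151.3)),
 ((55,-95,84),(50,201.6)),((-55,-95,84),(65.8,169.8)),((55,95,84),(162,188.9)),((-55,95,84),(164.5,158.5))]}
for nm,D,g in(('deck',deck,(.5,.27,0)),('stand',stand,(.45,-.24,0))):
    for cs in (['top'],['scene'],['top','scene']):
        f=lambda p:np.concatenate([(proj(c,T(p,[a for a,_ in D[c]]))-np.array([b for _,b in D[c]])).ravel() for c in cs])
        r=least_squares(f,g,loss='soft_l1'); print(nm,cs,r.x.round(4)); 
    print(f(r.x).reshape(-1,2).round(1).tolist())
E
python3 fit1.py
```

```text
deck ['top'] [0.5109 0.3322 0.0783]
deck ['scene'] [0.5139 0.3323 0.0816]
deck ['top', 'scene'] [0.5116 0.3326 0.0797]
[[0.0, -0.2], [0.2, -0.2], [-0.2, -0.2], [-0.6, -0.9], [-0.2, 0.1], [0.2, -0.2], [-0.3, -0.4], [-0.2, -0.4], [-0.4, -0.3], [-0.2, -0.2], [-0.5, -0.5], [-0.5, -0.7], [-0.2, -0.6], [-0.5, -0.6], [-0.3, -0.5]]
stand ['top'] [ 0.4706 -0.2923 -0.0593]
stand ['scene'] [ 0.4743 -0.2911 -0.0613]
stand ['top', 'scene'] [ 0.4714 -0.2918 -0.0592]
[[-0.5, -0.2], [-0.4, -0.4], [-0.4, -0.7], [-0.4, -0.5], [-0.2, -0.5], [-0.7, -0.3], [0.7, -0.5], [0.6, -0.0], [-0.3, -0.3], [-0.2, -0.2], [0.4, -0.8], [-0.8, -0.3], [-0.1, -0.6], [-0.1, -0.6], [-0.4, -0.7], [-0.1, -0.8], [-0.4, -1.0], [-0.5, -1.4], [-0.1, -0.8]]
```

```bash
cat > fit2.py <<'E'
from h import *
import sys
from scipy.optimize import least_squares
prof={'bottle_large':[(0,22),(38,22),(46,13.5),(62,13.5)],'beaker':[(0,21.5),(58,21.5)],'crucible':[(0,15),(16,24),(42,25)],'weight_large':[(0,15.5),(34,15.5),(36,10),(50,10)]}
k=8
def sil(n,x,y,pr,box):
    x0,y0,x1,y1=box; m=np.zeros(((y1-y0)*k,(x1-x0)*k),np.uint8); a=np.linspace(0,2*np.pi,60)
    c=[proj(n,np.c_[x+r/1000*np.cos(a),y+r/1000*np.sin(a),0*a+z/1000]) for z,r in pr]
    for p,q in zip(c,c[1:]):
        h=cv2.convexHull(np.r_[p,q].astype(np.float32))[:,0]
        cv2.fillPoly(m,[(((h-[x0,y0]+.5)*k)).astype(np.int32)],255)
    return m
t=cv2.imread('pics/top0.png'); s=cv2.imread('pics/scene0.png')
boxes={'bottle_large':((312,188,344,220),(208,200,252,246)),'weight_large':((240,188,268,216),(308,192,342,228)),'crucible':((234,228,264,258),(296,164,330,198)),'beaker':((272,186,302,216),(266,190,302,240))}
def mask(im,box,nm,cam):
    x0,y0,x1,y1=box; c=im[y0:y1,x0:x1]; C=cv2.resize(c,None,fx=k,fy=k,interpolation=cv2.INTER_CUBIC)
    if nm in('crucible','beaker'):
        h=cv2.cvtColor(C,cv2.COLOR_BGR2LAB).astype(float)
    h=C.astype(float); 
    bg=np.median(np.r_[c[0],c[-1],c[:,0],c[:,-1]],0); d=np.linalg.norm(h-bg,axis=2)
    m=(d>(40 if nm!='beaker' else 18)).astype(np.uint8)*255
    m=cv2.morphologyEx(m,cv2.MORPH_OPEN,np.ones((9,9)))
    n,l,st,_=cv2.connectedComponentsWithStats(m); j=1+st[1:,4].argmax(); m=(l==j).astype(np.uint8)*255
    cs,_=cv2.findContours(m,cv2.RETR_EXTERNAL,cv2.CHAIN_APPROX_NONE); cv2.drawContours(m,cs,-1,255,-1)
    return m,C
def cen(m): M=cv2.moments(m,True); return np.array([M['m10'],M['m01']])/M['m00']/k, M['m00']/k/k
tiles=[]
for nm in prof:
    mm=[];row=[]
    for cam,im,box in(('top',t,boxes[nm][0]),('scene',s,boxes[nm][1])):
        m,C=mask(im,box,nm,cam); mm.append((cam,box,m,C))
    for use in([0],[1],[0,1]):
        def f(p): return np.concatenate([cen(sil(mm[i][0],p[0],p[1],prof[nm],mm[i][1]))[0]-cen(mm[i][2])[0] for i in use])
        b=boxes[nm][0]; g=onz('top',((b[0]+b[2])/2,(b[1]+b[3])/2),.03)[:2]
        r=least_squares(f,g,diff_step=2e-3); print(nm,use,r.x.round(4),f(r.x).round(2))
    for i in(0,1):
        S=sil(mm[i][0],*r.x,prof[nm],mm[i][1]); print('  area',round(cen(S)[1]),round(cen(mm[i][2])[1]))
        C=mm[i][3].copy()
        for q,col in((S,(0,0,255)),(mm[i][2],(0,255,0))):
            cs,_=cv2.findContours(q,cv2.RETR_EXTERNAL,cv2.CHAIN_APPROX_NONE); cv2.drawContours(C,cs,-1,col,1)
        tiles.append(cv2.resize(C,(195,195)))
cv2.imwrite('pics/fit2.png',np.vstack([np.hstack(tiles[:4]),np.hstack(tiles[4:])]))
E
python3 fit2.py
```

```text
bottle_large [0] [ 0.5919 -0.0936] [-0.  0.]
bottle_large [1] [ 0.5888 -0.0929] [-0.01 -0.  ]
bottle_large [0, 1] [ 0.5906 -0.0932] [-0.17  0.52 -0.02  0.62]
  area 298 304
  area 839 898
beaker [0] [0.5962 0.0036] [ 0.14 -0.02]
beaker [1] [0.6026 0.0051] [0.   0.01]
beaker [0, 1] [0.599 0.005] [-0.38 -1.2  -0.53 -1.17]
  area 304 281
  area 892 335
crucible [0] [0.4923 0.089 ] [-0.02  0.  ]
crucible [1] [0.4958 0.0915] [0.01 0.  ]
crucible [0, 1] [0.4937 0.0907] [-0.68 -0.59 -0.68 -0.47]
  area 359 249
  area 562 1155
weight_large [0] [0.5925 0.084 ] [ 0.01 -0.01]
weight_large [1] [0.5954 0.0839] [-0.   -0.01]
weight_large [0, 1] [0.5937 0.0843] [-0.09 -0.51 -0.09 -0.54]
  area 154 156
  area 436 416fit2.py:26: RuntimeWarning: invalid value encountered in divide
  def cen(m): M=cv2.moments(m,True); return np.array([M['m10'],M['m01']])/M['m00']/k, M['m00']/k/k
```

View pics/fit2.png

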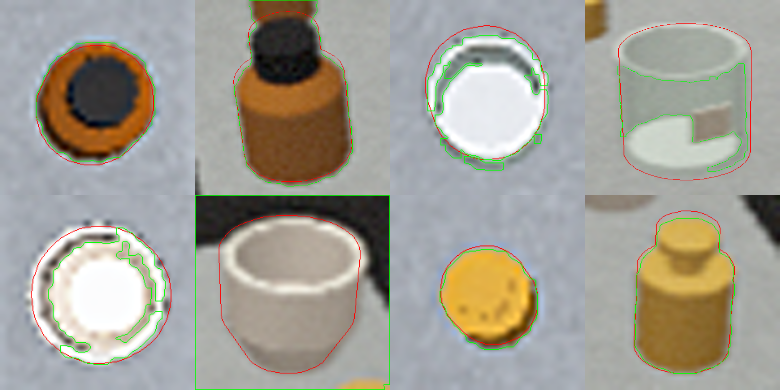

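The two cameras agree to about 3 mm. The large bottle at (328,204) and the large weight at (254,202) are clearly the bigger of each pair in the crop, and the red and blue things lie off the mat. First I'll hover over the large bottle.

```bash
cat > rb.py <<'E'
from h import *
from bench import arm,eoat,readout,cams
STAND=np.array([.4722,-.2917,-.060]); DECK=np.array([.5122,.3324,.080])
def quat(a):
    c,s=np.cos(a),np.sin(a); return R.from_matrix(np.array([[c,s,0],[s,-c,0],[0,0,-1.]])).as_quat()
def best(pos,a):
    j0=readout.read_state()['joints']; o=[]
    for q in(quat(a),quat(a+np.pi)):
        j=arm.solve_ik(list(pos),list(q))
        if j is not None: o.append((np.abs(np.array(j)-j0).max(),abs(j[5]),q,j))
    o.sort(key=lambda t:t[0]+(5 if t[1]>2.3 else 0)); return o[0][2],o[0][3]
def loc(F,x,y):
    c,s=np.cos(F[2]),np.sin(F[2]); return np.array([F[0]+c*x-s*y,F[1]+s*x+c*y])
def st(tag=''):
    s=readout.read_state(); print(tag,'t',round(s['time'],2),'p',np.round(s['eef_pos'],4),'F',np.round(s['ft_force'],1),'w',round(s['grip_width'],3)); return s
def hover(xy,a,z):
    q,j=best([*xy,z],a); arm.goto([*xy,z],list(q)); return q
def pick(xy,a,zt,zl,zh=.16):
    hover(xy,a,zh); arm.line_to([*xy,zt],feed=.15); arm.dwell(.1); eoat.close_gripper(); arm.dwell(.15); st('closed')
    arm.line_to([*xy,zl],feed=.15); return st('lifted')
def lower(xy,z0,zmin,dF=2.,step=.0007,f0=None):
    arm.line_to([*xy,z0],feed=.12); arm.dwell(.2)
    F0=readout.read_state()['ft_force'][2]; z=z0
    while z>zmin:
        z-=step; arm.line_to([*xy,z],feed=.02); F=readout.read_state()['ft_force'][2]
        if F-F0>dF: break
    print('contact at',round(z,4),'dF',round(F-F0,2)); return z
def shot(name,cs=('top','scene')):
    for c in cs: cv2.imwrite(f'pics/{name}_{c}.png',cams.get_image(c))
E
python3 - <<'E'
from rb import *
xy=(.5908,-.0933); print(best([*xy,.16],np.pi/2)[1],best([*xy,.16],0)[1])
hover(xy,np.pi/2,.16); st(); shot('hov')
E
```

```text
[-0.11751241  1.2477974   0.90457509 -0.21168547  2.54960828  1.39431583] [ 0.31905815  0.98223071  1.67376178 -1.28655225  1.71772764  1.1062572 ]
 t 3.09 p [ 0.5911 -0.0922  0.1605] F [-0.3  0.4 -0.2] w 1.001
```

```bash
python3 - <<'E'
from rb import *
s=st(); print(s['joints'].round(3), s['qvel'].round(3))
p=s['eef_pos']; print(proj('top',[p])[0],proj('scene',[p])[0])
t=cv2.imread('pics/hov_top.png');S=cv2.imread('pics/hov_scene.png')
a=cv2.resize(t[140:280,240:420],None,fx=2.2,fy=2.2,interpolation=cv2.INTER_CUBIC); b=cv2.resize(S[60:260,150:330],None,fx=2,fy=2,interpolation=cv2.INTER_CUBIC)
h=max(a.shape[0],b.shape[0]); pad=lambda i:np.vstack([i,np.zeros((h-i.shape[0],i.shape[1],3),np.uint8)])
cv2.imwrite('pics/hov.png',np.hstack([pad(a),pad(b)]))
E
```

```text
t 3.19 p [ 0.591  -0.0924  0.1604] F [ 0.5  0.4 -0.3] w 1.0
[-0.116  1.247  0.905 -0.212  2.55   1.394] [-0.006  0.001  0.    -0.002 -0.001  0.001]
[331.38658154 197.78901488] [221.95663195 156.46605952]
```

View pics/hov.png

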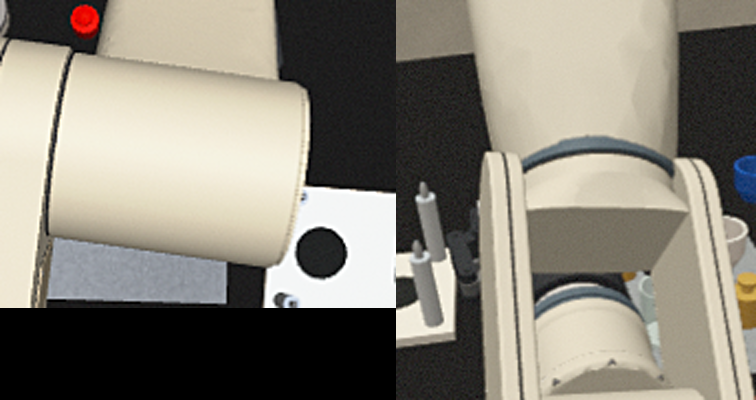

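View pics/hov_scene.png

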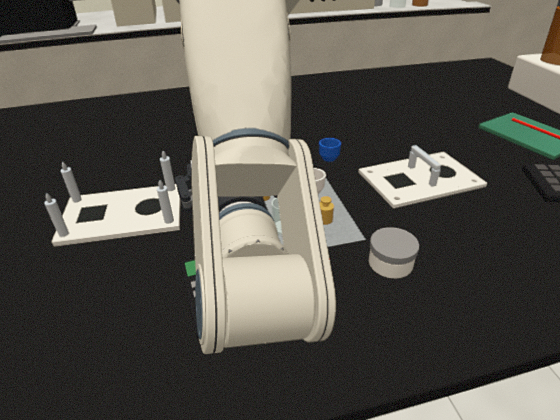

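```bash
python3 - <<'E'
from rb import *
s=st(); print(R.from_quat(s['eef_rot']).as_matrix().round(3)); print(R.from_quat([0.55255447,  0.44121293, -0.44198867, -0.5519608]).as_matrix().round(3))
E
```

```text
t 3.19 p [ 0.591  -0.0924  0.1604] F [ 0.5  0.4 -0.3] w 1.0
[[ 0.002 -1.     0.001]
 [-1.    -0.002  0.   ]
 [-0.    -0.001 -1.   ]]
[[ 0.22  -0.    -0.976]
 [ 0.976 -0.001  0.22 ]
 [-0.001 -1.     0.   ]]
```

The tool's y axis is the approach axis, as the task says, and I had used z, so the gripper lies horizontal. Nothing was touched. I'll fix the orientation helper and back off upward.

```bash
python3 - <<'E'
s=open('rb.py').read()
s=s.replace("[[c,s,0],[s,-c,0],[0,0,-1.]]","[[c,0,-s],[s,0,c],[0,-1.,0]]"); open('rb.py','w').write(s)
E
python3 - <<'E'
from rb import *
arm.line_to([.591,-.0924,.32],feed=.25); st()
xy=(.5908,-.0933)
for a in(0,np.pi/2): print(best([*xy,.3],a)[1].round(2))
hover(xy,np.pi/2,.2); s=st(); print(R.from_quat(s['eef_rot']).as_matrix().round(3)); shot('hov2')
p=s['eef_pos']; print(proj('top',[p])[0],proj('scene',[p])[0])
E
```

```text
Traceback (most recent call last):
bench.MotionError: the arm cannot follow that straight line within its joint ranges
```

```bash
python3 - <<'E'
from rb import *
j=readout.read_state()['joints'].copy(); j[1]-=.35; arm.goto_joints(list(j)); st()
xy=(.5908,-.0933)
for a in(0,np.pi/2): print(best([*xy,.3],a)[1].round(2))
hover(xy,np.pi/2,.25); s=st(); print(R.from_quat(s['eef_rot']).as_matrix().round(3)); shot('hov2')
p=s['eef_pos']; print(proj('top',[p])[0],proj('scene',[p])[0])
E
```

```text
t 4.08 p [ 0.6063 -0.0941  0.3726] F [ 0.6  0.5 -0.8] w 0.997
[-0.18  0.31  1.63 -0.    1.2  -0.18]
[-0.18  0.31  1.63 -0.    1.2   1.39]
 t 5.38 p [ 0.5908 -0.0933  0.2488] F [-0.3 -0.8  0. ] w 1.0
[[ 0.    -0.003  1.   ]
 [-1.     0.     0.   ]
 [-0.    -1.    -0.003]]
[335.71704462 192.4049456 ] [214.99533396 102.99967406]
```

View pics/hov2_scene.png

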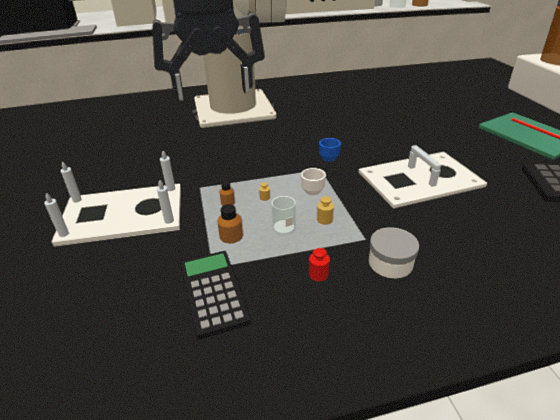

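View pics/hov2_top.png

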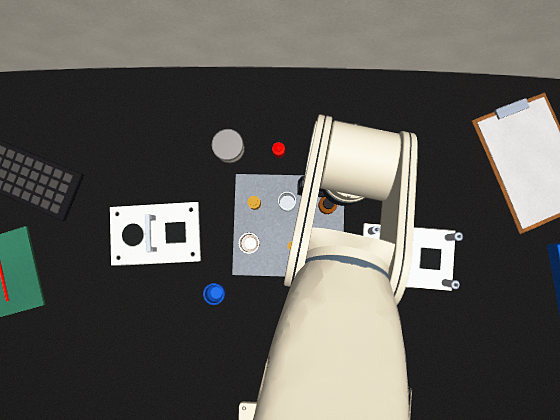

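The gripper now points straight down. The scene view has the fingertips at (180,97) and (246,92), and their midpoint matches the projected TCP. Picking up the bottle.

```bash
python3 - <<'E'
from rb import *
pick((.5908,-.0933),np.pi/2,.007,.2)
shot('b1')
P=loc(STAND,0,55/1000); print(P)
hover(P,STAND[2]+np.pi/2,.2); st('over'); shot('b2')
E
```

```text
closed t 7.83 p [ 0.5911 -0.0933  0.0076] F [-1.2  0.5  5. ] w 0.488
lifted t 9.26 p [ 0.5902 -0.0932  0.199 ] F [-0.5  0.1 -1.5] w 0.492
[ 0.47549802 -0.23679897]
over t 10.12 p [ 0.4762 -0.2366  0.2001] F [ 1.1  0.3 -2.2] w 0.491
```

View pics/b2_scene.png

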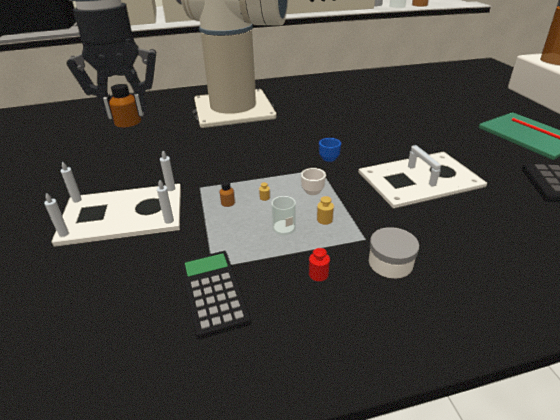

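```bash
python3 - <<'E'
from rb import *
P=loc(STAND,0,55/1000)
lower(P,.023,.0178); st()
eoat.release(); arm.dwell(.1); arm.line_to([*P,.2],feed=.2); st('up')
X=(.599,.0048)
hover(X,0,.2); shot('b3'); st()
E
python3 - <<'E'
from h import *
t=cv2.imread('pics/b3_top.png');s=cv2.imread('pics/b3_scene.png')
a=cv2.resize(t[210:305,350:470],(600,475),interpolation=cv2.INTER_CUBIC); cv2.imwrite('pics/b3t.png',a)
crop(s,(40,145,190,245),5,'pics/b3s.png')
E
```

```text
contact at 0.0195 dF 4.21
 t 13.3 p [ 0.4756 -0.2369  0.0196] F [-0.8  0.6  2.5] w 0.49
up t 14.95 p [ 0.4748 -0.2364  0.1991] F [-0.4 -0.1 -0.9] w 0.997
 t 16.12 p [0.5985 0.0037 0.1996] F [0.2 0.1 0.2] w 0.996
```

View pics/b3t.png

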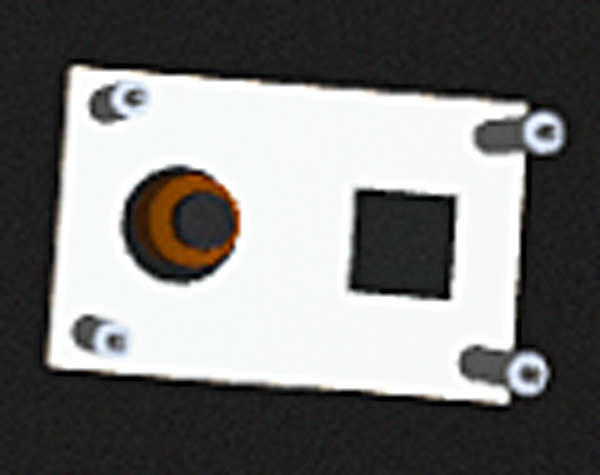

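View pics/b3s.png

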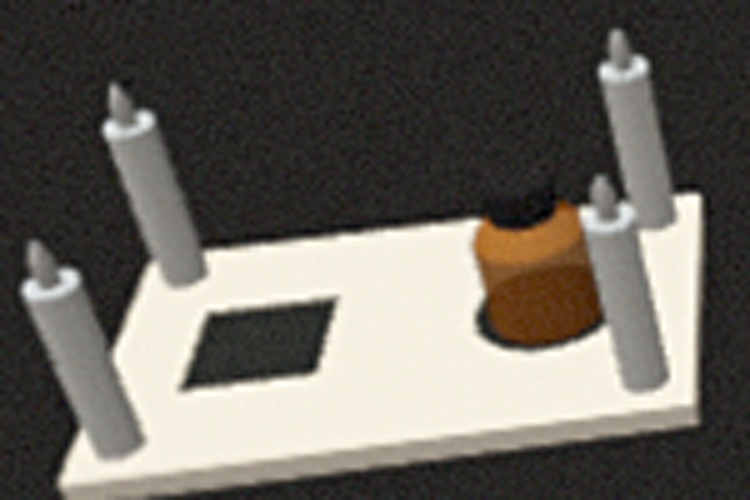

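```bash
python3 - <<'E'
from rb import *
P=loc(STAND,0,.055)
for c in('top','scene'): print(c,'cap',proj(c,[[*P,.074]]),'pad',proj(c,[[*P,.012]]))
q=np.array([391.0,253.6]); o=np.array([385.47,254.52])-proj('top',[[*P,.012]])[0]
print(o, onz('top',q-o,.074)[:2]-P)
E
```

```text
top cap [[390.46527154 254.209873  ]] pad [[384.96739289 254.01274494]]
scene cap [[142.48347211 178.98073202]] pad [[149.43115486 205.75854338]]
[0.50260711 0.50725506] [ 2.54631995e-03 -3.96267971e-05]
```

The bottle is upright on the round pad but about 2.5–3 mm off towards +x, the axis the jaws did not centre. I'll regrip it with the jaws along the stand's x to centre it.

```bash
python3 - <<'E'
from rb import *
P=loc(STAND,0,.055)
hover(P,STAND[2],.2); arm.line_to([*P,.0205],feed=.15); arm.dwell(.1); eoat.close_gripper(); arm.dwell(.15); st('grip')
eoat.release(); arm.line_to([*P,.2],feed=.2)
X=(.599,.0048); hover(X,0,.2); shot('b4'); st()
t=cv2.imread('pics/b4_top.png')
cv2.imwrite('pics/b4t.png',cv2.resize(t[235:280,365:415],None,fx=12,fy=12,interpolation=cv2.INTER_CUBIC))
E
```

```text
grip t 19.26 p [ 0.4759 -0.237   0.0212] F [-0.8  0.8  7.1] w 0.492
 t 21.97 p [0.5986 0.0033 0.1998] F [0.2 0.2 0.6] w 1.002
```

View pics/b4t.png

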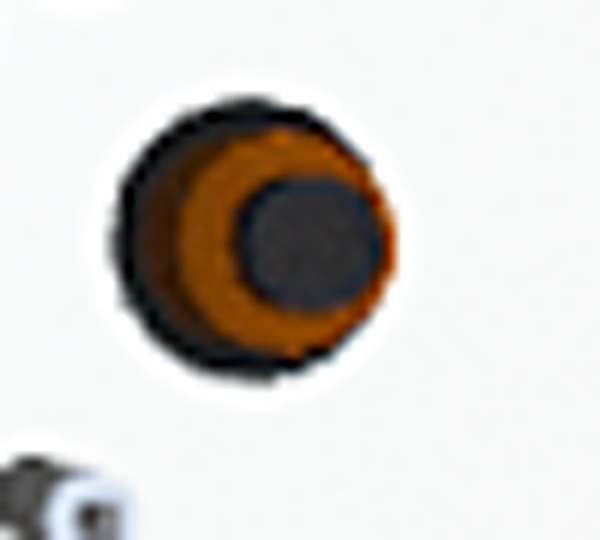

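The bottle is now centred: its cap is at (390.4,254.8) against a predicted (391.0,254.7), about 1.3 mm off. The beaker is next.

```bash
python3 - <<'E'
from rb import *
pick((.5992,.0048),0,.012,.2,zh=.17)
P=loc(STAND,0,-.055); hover(P,STAND[2],.2); shot('k1'); st('over')
lower(P,.029,.0226); st(); eoat.release(); arm.dwell(.1); arm.line_to([*P,.2],feed=.2)
hover(DECK[:2],DECK[2]+np.pi/2,.2); st(); shot('k2')
t=cv2.imread('pics/k2_top.png')
crop(t,(355,215,470,300),6,'pics/k2t.png')
print(proj('top',[[*P,.07],[*P,.012]])+[.5,.5])
E
```

```text
closed t 24.14 p [0.5994 0.0048 0.0126] F [-1.8 -0.9  5.4] w 0.493
lifted t 25.54 p [0.5985 0.0048 0.199 ] F [-0.9  0.5 -0.3] w 0.495
over t 27.04 p [ 0.4696 -0.3456  0.2   ] F [-0.6  0.3 -0.4] w 0.494
contact at 0.0241 dF 4.29
 t 30.57 p [ 0.4689 -0.3466  0.0246] F [-1.2  0.7  3.8] w 0.495
 t 34.62 p [0.5126 0.3316 0.2   ] F [ 0.1  0.3 -0.6] w 1.001
[[437.76265453 258.58152696]
 [430.19366872 258.20610665]]
```

View pics/k2t.png

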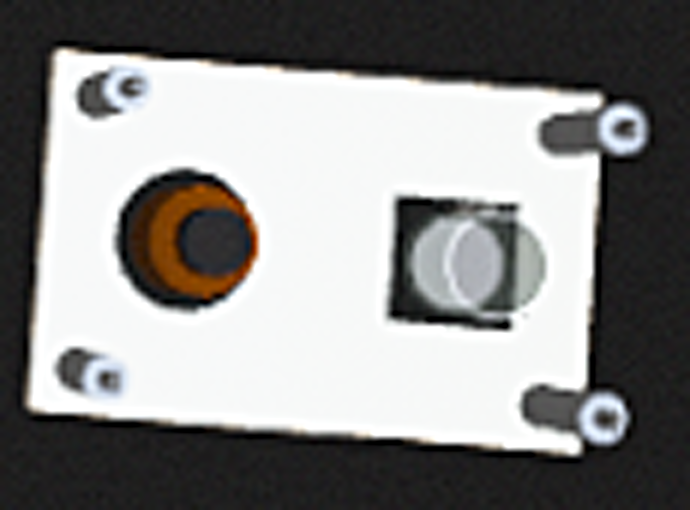

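View pics/k2_scene.png

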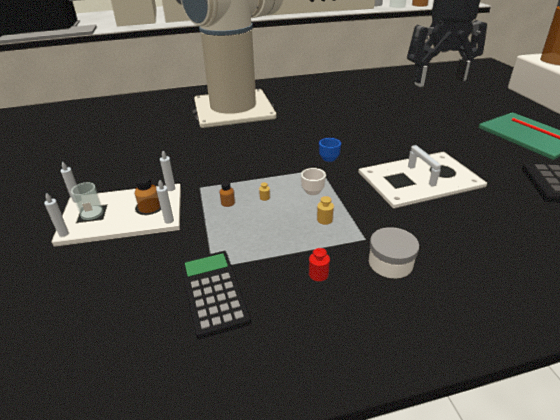

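The beaker is centred within about 1 mm: its rim is at (437.3,258.8) against a predicted (437.8,258.6). Now I'll grip the deck's handle.

```bash
python3 - <<'E'
from rb import *
xy=DECK[:2]
arm.line_to([*xy,.035],feed=.15); arm.dwell(.1); eoat.close_gripper(); arm.dwell(.15); st('grip')
arm.line_to([*xy,.26],feed=.15); s=st('lift'); print(s['moment'].round(2))
hover(STAND[:2],STAND[2]+np.pi/2,.26); s=st('over'); print(s['moment'].round(2)); print(R.from_quat(s['eef_rot']).as_matrix().round(4))
arm.line_to([*STAND[:2],.158],feed=.12); arm.dwell(.3); st(); shot('d1')
t=cv2.imread('pics/d1_top.png'); crop(t,(345,205,475,305),6,'pics/d1t.png')
t=cv2.imread('pics/d1_scene.png'); crop(t,(30,110,190,245),5,'pics/d1s.png')
E
```

```text
grip t 36.88 p [0.5123 0.3325 0.0352] F [-1.2  0.1  3.6] w 0.128
lift t 38.53 p [0.5117 0.3321 0.2589] F [ 0.4 -0.7 -3.6] w 0.127
[0.01 0.01 0.01]
over t 40.77 p [ 0.4726 -0.291   0.26  ] F [ 0.3  0.8 -3.6] w 0.124
[ 0.02 -0.02 -0.01]
[[ 5.890e-02  1.000e-04 -9.983e-01]
 [ 9.983e-01  2.000e-04  5.890e-02]
 [ 2.000e-04 -1.000e+00 -1.000e-04]]
 t 42.07 p [ 0.4725 -0.2919  0.1585] F [ 0.7 -0.2 -3.1] w 0.13
```

View pics/d1t.png

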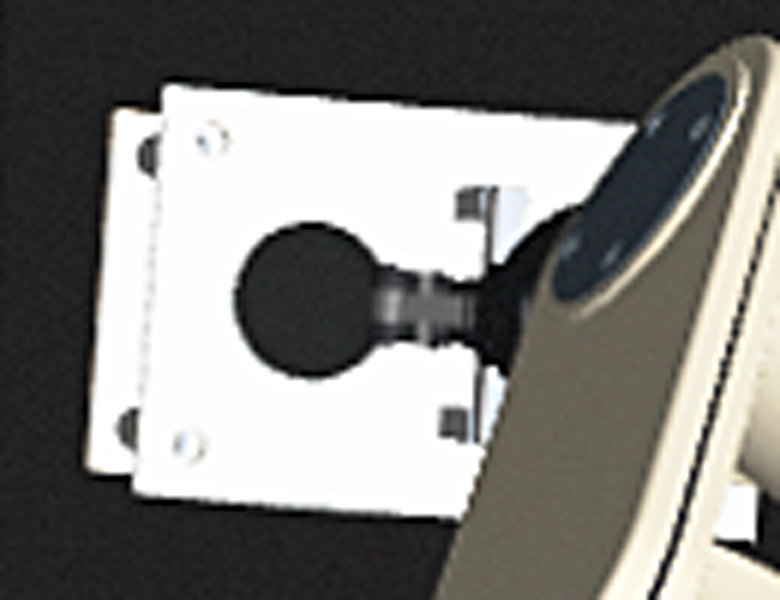

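View pics/d1s.png

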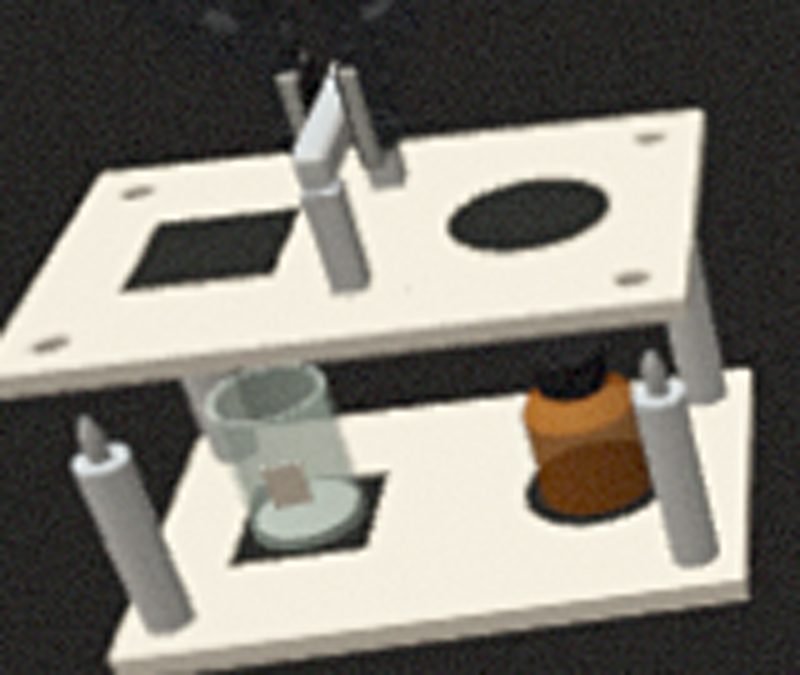

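```bash
cat > d1.py <<'E'
from rb import *
from scipy.optimize import least_squares
def T(p,L):
    L=np.array(L,float)/1000; xy=np.array([loc(p,*l[:2]) for l in L]); return np.c_[xy,L[:,2]]
z=131.5
D={'top':[((0,55,z),(313/6,301/6)),((55,95,z),(211/6,140/6)),((-55,95,z),(190/6,445/6)),((73,113,z),(164/6,84/6)),((-73,113,z),(134/6,494/6))],
'scene':[((0,-55,z),(212/5,251/5)),((0,55,z),(529/5,215/5)),((55,-95,z),(49/5,345/5)),((-55,-95,z),(136/5,192/5)),((55,95,z),(632/5,279/5)),((-55,95,z),(650/5,138/5))]}
off={'top':(345-.4,205-.4),'scene':(30-.4,110-.4)}; bias={'top':(.45,.4),'scene':(.35,.6)}
for cs in(['top'],['scene'],['top','scene']):
    f=lambda p:np.concatenate([(proj(c,T(p,[a for a,_ in D[c]]))+bias[c]-np.array([b for _,b in D[c]])-off[c]).ravel() for c in cs])
    r=least_squares(f,STAND); print(cs,r.x.round(4),f(r.x).round(1))
E
python3 d1.py
```

```text
['top'] [ 0.4725 -0.2913 -0.0561] [-0.3 -0.   0.  -0.1 -0.1  0.1  0.1  0.3  0.3 -0.3]
['scene'] [ 0.4735 -0.2926 -0.0592] [-0.  -0.  -0.1  0.2  0.  -0.   0.   0.1 -0.  -0.1  0.1 -0.1]
['top', 'scene'] [ 0.473  -0.2922 -0.0543] [ 0.1 -0.2  0.4 -0.2  0.4 -0.   0.5  0.1  0.8 -0.4  0.2 -0.1  0.2 -0.1
  0.4 -0.1  0.1  0.1  0.4 -0.4  0.2 -0.4]
```

With the same image bias applied, the deck is aligned with the stand to about 1 mm, so I'm lowering it with force checks.

```bash
python3 - <<'E'
from rb import *
xy=STAND[:2]
arm.line_to([*xy,.138],feed=.06); arm.dwell(.15); F0=readout.read_state()['ft_force']; z=.138; log=[]
while z>.1178:
    z-=.001; arm.line_to([*xy,z],feed=.03); F=readout.read_state()['ft_force']-F0; log.append((round(z,4),*F.round(1)))
    if F[2]>8: break
for l in log[-10:]: print(l)
s=st(); print(s['moment'].round(2)); shot('d2')
t=cv2.imread('pics/d2_scene.png'); crop(t,(30,120,190,245),5,'pics/d2s.png')
E
```

```text
(0.127, np.float64(0.0), np.float64(-0.6), np.float64(0.3))
(0.126, np.float64(0.9), np.float64(-0.1), np.float64(-1.0))
(0.125, np.float64(0.5), np.float64(0.6), np.float64(0.2))
(0.124, np.float64(-0.2), np.float64(-0.1), np.float64(-0.4))
(0.123, np.float64(-0.6), np.float64(-0.4), np.float64(0.1))
(0.122, np.float64(-0.3), np.float64(-0.2), np.float64(-0.1))
(0.121, np.float64(0.5), np.float64(1.1), np.float64(0.8))
(0.12, np.float64(-0.3), np.float64(-0.3), np.float64(0.8))
(0.119, np.float64(-0.6), np.float64(0.1), np.float64(2.4))
(0.118, np.float64(-2.8), np.float64(1.7), np.float64(13.0))
 t 47.8 p [ 0.4724 -0.2918  0.1192] F [-2.9  1.6  9.6] w 0.127
[ 0.37  0.51 -0.04]
```

View pics/d2s.png

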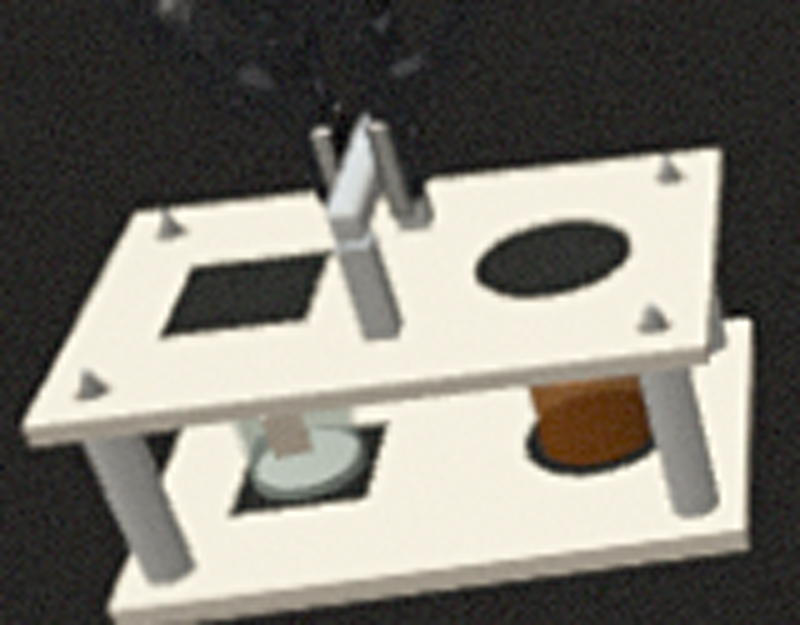

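All four pins are through the holes, and contact came at the height expected for a seated deck. Releasing it, then picking up the white crucible on the mat at (249,243); the blue decoy at (214,294) stays.

```bash
python3 - <<'E'
from rb import *
xy=STAND[:2]
eoat.release(); arm.dwell(.15); arm.line_to([*xy,.23],feed=.2); st('up')
hover((.494,.0912),0,.23); shot('d3')
t=cv2.imread('pics/d3_top.png'); crop(t,(345,205,475,305),6,'pics/d3t.png')
pick((.494,.0912),0,.010,.23,zh=.15)
P=loc(STAND,0,.055); hover(P,STAND[2],.23); st('over')
lower(P,.010+.092+.005,.1006); st(); eoat.release(); arm.dwell(.1); arm.line_to([*P,.23],feed=.2)
hover((.594,.084),0,.23); shot('c1'); st()
t=cv2.imread('pics/c1_top.png'); crop(t,(345,205,475,305),6,'pics/c1t.png')
t=cv2.imread('pics/c1_scene.png'); crop(t,(30,110,190,245),5,'pics/c1s.png')
print((proj('top',[[*P,.134],[*P,.092]])+[.45,.4]-[344.6,204.6])*6)
E
```

```text
up t 49.47 p [ 0.4716 -0.2913  0.2292] F [-0.1  0.5  0.5] w 1.004
closed t 53.69 p [0.4944 0.0912 0.0107] F [-0.2 -0.3  7.4] w 0.559
lifted t 55.31 p [0.4934 0.0911 0.2292] F [ 0.5 -0.5 -0.2] w 0.557
over t 56.55 p [ 0.4757 -0.236   0.2298] F [-0.1 -0.1 -0.6] w 0.555
contact at 0.1021 dF 6.01
 t 59.67 p [ 0.4756 -0.2368  0.1026] F [-1.1  0.4  6.2] w 0.561
 t 62.42 p [0.5939 0.0826 0.2299] F [-0.2 -0.1  0.3] w 1.002
[[313.84772343 301.33969161]
 [288.22909275 300.42831137]]
```

View pics/c1t.png

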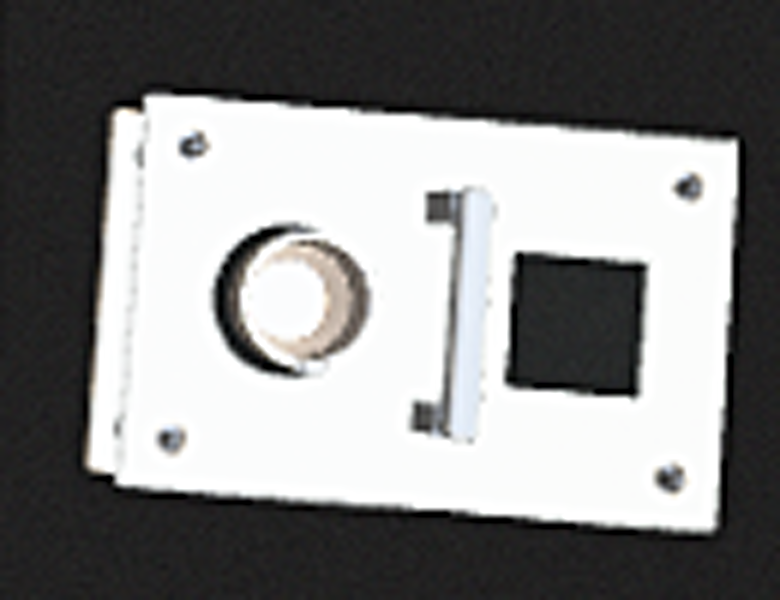

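View pics/c1s.png

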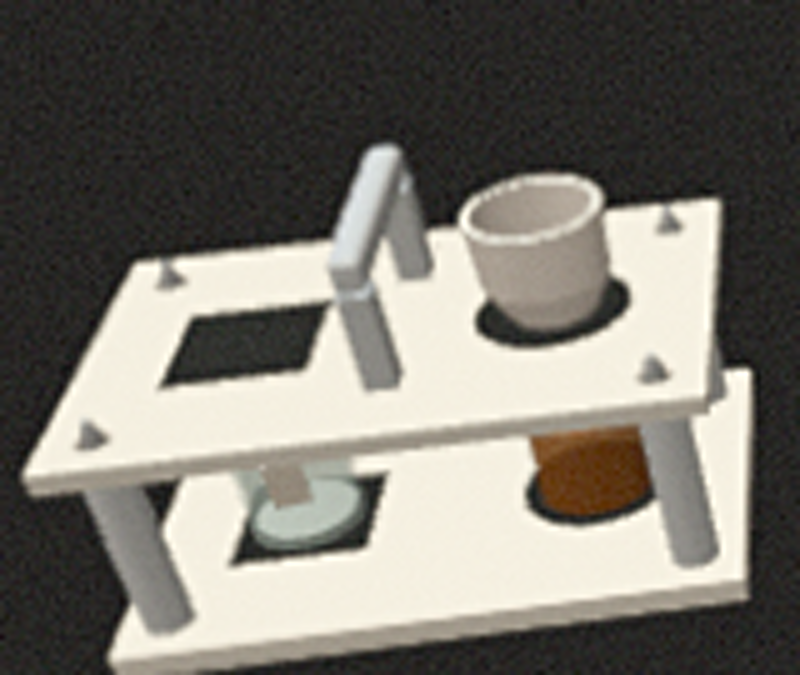

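The deck sits level with all four pins showing, and the crucible is centred on the round pad. Last is the larger brass weight at top (254,202); the red decoy at (278,149) stays.

```bash
python3 - <<'E'
from rb import *
pick((.594,.084),0,.006,.23,zh=.17)
P=loc(STAND,0,-.055); hover(P,STAND[2],.23); st('over')
lower(P,.006+.092+.005,.0966); st(); eoat.release(); arm.dwell(.1); arm.line_to([*P,.23],feed=.2)
hover((.45,.25),0,.3); shot('w1'); st()
t=cv2.imread('pics/w1_top.png'); crop(t,(345,205,475,305),6,'pics/w1t.png')
t=cv2.imread('pics/w1_scene.png'); crop(t,(30,110,190,245),5,'pics/w1s.png')
print((proj('top',[[*P,.142],[*P,.092]])+[.45,.4]-[344.6,204.6])*6)
print((proj('scene',[[*P,.142],[*P,.092]])+[.35,.6]-[29.6,109.6])*5)
E
```

```text
closed t 64.83 p [0.5942 0.084  0.0064] F [-1.6 -0.   6. ] w 0.343
lifted t 66.47 p [0.5934 0.0839 0.229 ] F [ 0.2  0.2 -2.3] w 0.344
over t 68.11 p [ 0.4695 -0.3458  0.23  ] F [-0.1 -0.1 -2.4] w 0.343
contact at 0.0981 dF 2.77
 t 71.27 p [ 0.469  -0.3467  0.0984] F [-1.4  1.1  1.8] w 0.343
 t 75.02 p [0.4504 0.2493 0.2999] F [-0.8 -0.6 -0.3] w 1.001
[[622.53267265 326.42935259]
 [577.24142572 324.20542409]]
[[205.66550881 222.37535034]
 [249.38401456 343.5856358 ]]
```

View pics/w1t.png

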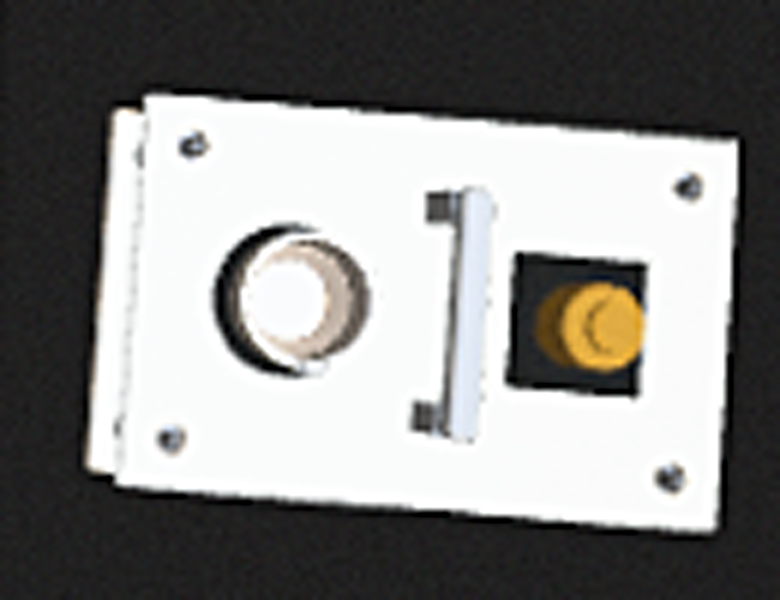

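View pics/w1s.png

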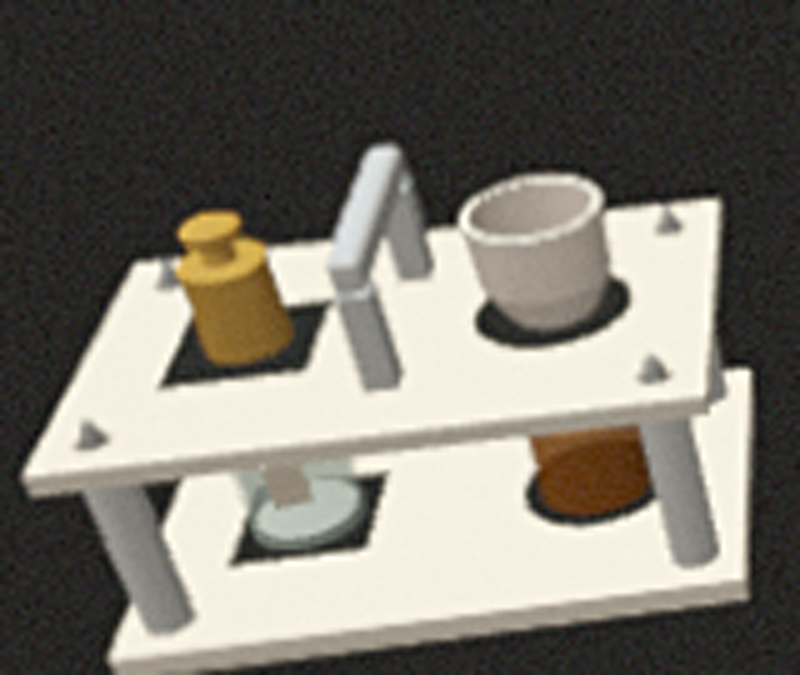

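View pics/w1_scene.png

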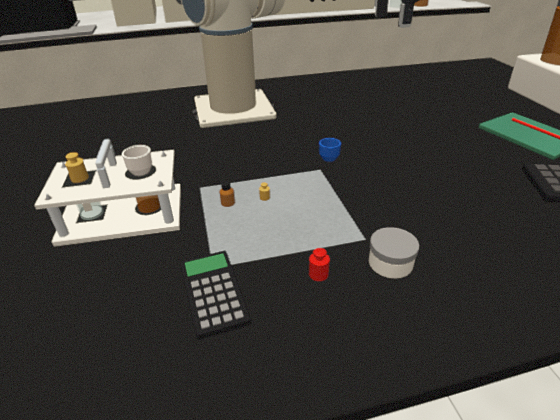

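The weight is about 2 mm from the middle of its pad, everything stands upright, and the spares and decoys have not moved. Handing in at about 75 s.

```bash
python3 -c "
from bench import job_done,readout
print(readout.read_state()['time'],readout.read_state()['grip_width']); print(job_done())"
```

```text
75.0167 1.0013373472392706
the job is handed in; nothing more can be done
None
```

I made up both kits in the order asked and handed the job in at about 75 s. No check was left failing, though no verdict is reported.

**Last checks:** these come from the last view I took of each item.

| Item | Where | Off the middle of its pad |
|---|---|---|
| Larger amber bottle | lower deck, round pad | about 1.3 mm |
| Beaker | lower deck, square pad | about 1 mm |
| Crucible | upper deck, round pad | judged by eye: within about 2 mm |
| Larger brass weight | upper deck, square pad | about 2 mm in the top view, less in the scene view |

- **Upper deck:** it is level with all four pins through the holes. It touched down at the height expected for a fully home deck, with about 13 N on the wrist.
- **Everything else:** the smaller bottle, smaller weight, calculator, jar and the red and blue look-alikes were not touched, and they look unmoved in the final picture.

**Went wrong and mended:**
- **Tool axis:** my first move used the wrong tool axis and left the gripper horizontal above the stock. Force readings there stayed near zero, and I backed off.
- **Bottle:** it first landed 2.5–3 mm off centre. I regripped it across the other axis, which slid it to the middle while it stood on the deck.
- **Cameras:** the two cameras disagreed by about 3 mm in x. I averaged them, and the placings showed the result was good enough.

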